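Release the long sleeve from its feed lane

ROBOT

A 6-joint arm with a two-finger parallel gripper is mounted at the origin on the work surface. World frame = base frame: x ahead of the robot, y to its left, z up, the work surface at z = 0. Lengths are in m, angles in degrees, forces in N, time in s.
With the tool pointing down it reaches from about 0.35 to 0.875 m from the base axis. Payload 4.2 kg.
Tool frame: the origin (TCP) lies on the front face of the gripper's body, between the roots of the fingers; the fingertips stand 70 mm ahead of it and the grasp point (between the pads) lies 51 mm ahead of it (r.nose_length is the distance from the TCP to the fingertips, in m); z points along the fingers, y is the direction in which the jaws open and shut (so a half turn about z gives the same grasp; the last joint's range is limited). The gripper opens to 87 mm and grips with 3 to 60 N. Pads are 19 mm wide; open, the fingers measure 117 mm over their backs; the gripper's body (75 mm by 190 mm) begins 51 mm behind the grasp point.
Start: joints at [79.847, 22.042, 0.453, 0, -68.411, -14.817], TCP at [0.264, 0.567, 0.292] pointing down, gripper open.
Joint ranges: [-179.83, 179.83], [-69.29, 118.12], [-61.27, 80.66], [-181.25, 117.63], [-171.15, -9.14], [-177.46, 177.46]. Speed limits (degrees/s): [159.86, 159.86, 180, 180, 180, 180].

INTERFACE

Orientations are given as a 3x3 rotation matrix whose columns are the frame's x, y, z axes.
In Python, from station import telemetry, capture, order, r gives the robot as it stands.
- The arm moves only by the tool drive_tool, never from a script. Its argument "series" is a list of rows, each a list of 4 numbers: the shift along the tool's x, y, z as a fraction of full scale, then the turn about the tool's z as a fraction of full scale. In form: [[dx, dy, dz, turn], ...]. A call has 1 to 10 rows; each row is the pose to reach, as a shift and turn from the pose commanded when the call began, along the tool's axes at that moment; what a row does not reach only later rows make up. Full scale, the value 1, is 0.12 m for a shift and 2 rad for a turn. A row lasts 1/8 s, in which the tool goes at most 62.5 mm and 10.7 degrees, less where a joint would pass 70% of its speed; a pose out of reach is approached as far as the arm can. A call with a number of a shift or a turn outside -1 to 1 is refused whole. A call with a gripper value outside its range is refused whole. "fingers" is the finger opening in mm, from 0 to 87, set as the call begins (left out, the last holds). The fingers move at their own pace and stop on an object; the grip force is fixed at half the most. Time passes only in rows, so rows that repeat a pose let the fingers close. It gives the time, the measured TCP pose, the force and the opening at its end, in the units of the state.
- telemetry.sense(): the state, without advancing time (a new reading comes with each control period).
- capture(name): name is "scene" or "top" or "wrist"; returns a dict with "color" (420x560x3 uint8, blue, green, red), "fx", "fy", "cx", "cy" (pixels), "eye" and "attitude" of the camera in the world; the wrist camera has in their place "mount" (4x4, takes a point from camera to tool coordinates, whose origin is the TCP and whose axes are the flange's). Camera axes: x right, y up, looking along -z (the intrinsics and any distortion apply to the point x, -y, -z); pixel columns grow to the right and rows downward; lengths in m; the calibration is good to about 2 mm. A picture is of the moment at which its call begins: read the wrist's pose just before it. There is no depth.
- order.finish_job(): hands the job in, once; it reports no verdict.
The state is a dict: "time_s": time; "joints": joint angles; "joint_velocities": joint speeds; "effort": joint torques, N m; "tcp_pos": TCP position; "ee_rot": TCP orientation; "wrist_force": force on the tool from outside, world axes, zero at the start; "moment": the same for the moment, N m; "gripper_width": opening from 0.0 (shut) to 1.0 (fully open).
Only numpy, scipy, OpenCV 4.12 (cv2) and the standard library are available. Lean on these libraries where they do the work, as an engineer would, in place of code of your own. Each camera call takes 0.05 s, during which the arm holds its last target. There are 200 camera calls.

TASK

Two identical sloping feed lanes each hold back one turned steel sleeve behind a spring-loaded gate. On the lane with the long sleeve, pull the gate's black knob straight up to its stop so that the sleeve rolls down to the end of that lane, then let go so the gate springs fully shut again. Leave the gate of the short sleeve's lane shut.

Things in the scene. Friction and masses are not known exactly. Their poses are not given: they have to be found in the camera images.
- long_knob (a point): Centre of the black knob on the gate of the long sleeve's lane: an upright cylinder 26 mm across, 32 mm tall. Gate shut: centre 171 mm above the table, foot 16 mm above a 20 mm wide brass barrel on a crossbar (24 x 102 mm, top 121 mm up). Rises with the gate. z up, -x downhill along the lane, y across. The fixed 102 mm wide lane reaches 151 mm downhill and 122 mm uphill of it; the other is alike.
- long_gate (a joint): Lift of that gate in m: 0 shut, 0.045 at its upper stop. It slides straight up; a spring pulls it down with about 4 N when shut and 9 N at the stop, and shuts it when let go. The sleeve can pass only when the gate is up nearly all the way.
- long_sleeve: Plain round steel tube 30 mm across, 62 mm long (the short one: 34 mm), 0.16 kg, lying across the lane. Origin at its middle; y along its axis; it turns as it rolls. It starts against the uphill side of the gate, 20 mm uphill of the knob, 65 mm above the table. Released, it rolls by itself in about 1 s to the lane's end wall, 130 mm downhill of the knob, 33 mm above the table.
- short_gate (a joint): Lift of the gate of the other lane, which holds the short sleeve, in m: 0 shut, 0.045 at its stop. To be left shut.
Not all that is in view belongs to the job. Leave any red look-alike of the long_sleeve alone.

How it is judged (in metres and radians):
On the way:
1. the long sleeve's gate is pulled up to within 8 mm of its stop and kept there for 0.2 s (value of joint long_gate above 0.037 m), for 0.2 s.
At the end, for the whole second after the job is handed in: The long sleeve lies at rest at the lower end of its lane (its middle 110 to 150 mm downhill of the knob, within 20 mm of the lane's centre line and under 50 mm high), and both gates are shut to within 5 mm (x of long_sleeve in the frame of long_knob between -0.15 and -0.11 m and y of long_sleeve in the frame of long_knob between -0.02 and 0.02 m and height (world z) of long_sleeve below 0.05 m and linear speed of long_sleeve below 0.02 m/s and value of joint each of long_gate, short_gate below 0.005 m); the robot touches nothing.
It fails at once if the short sleeve's gate is raised by more than 15 mm (value of joint short_gate above 0.015 m).
It also fails if it takes over 32 s, if anything falls off the work surface, if the arm or the gripper's body presses on something with over 40 N, if the wrist force passes 120 N, or if a joint passes its speed limit or range.

## Working session

There is one attempt and no reset: what is moved stays moved. The work goes in short steps, Python scripts to look and compute and a tool call to move; the robot and the scene stay as the last step left them, time stands still between calls to the robot, and variables do not carry over. Pictures are saved under pics/ and viewed, about 8 in all and at most 12, crops included, and the job is handed in when it is done.

Besides the shell and the picture viewer there is one more tool, called after ">>>" as a command line: name --pt "numbers of a row" for each row, then --argument value for the rest. drive_tool: Moves the arm, as the interface text tells. Shift numbers are shares of 0.12 m and turn numbers shares of 2 rad, none past 1 either way. Its arguments: {"type":"object","properties":{"series":{"type":"array","items":{"type":"array","items":{"type":"number","minimum":-1,"maximum":1}}},"fingers":{"type":"number"}},"required":["series"]}

```bash
ls; mkdir -p pics; cat > h.py <<'E'
from station import telemetry, capture, order, r
import numpy as np, cv2
def grab(n,f):
    c=capture(n); cv2.imwrite('pics/'+f,c['color']); return c
def ray(c,u,v):
    R=np.array(c['attitude']); 
    d=R@np.array([(u-c['cx'])/c['fx'],-(v-c['cy'])/c['fy'],-1.]); return np.array(c['eye']),d
def onz(c,u,v,z):
    e,d=ray(c,u,v); return e+d*(z-e[2])/d[2]
E
python3 - <<'E'
from h import *
import pickle
for n in('top','scene'):
    c=grab(n,n+'1.png'); pickle.dump(c,open(n+'1.pkl','wb')); print({k:np.round(v,4).tolist() for k,v in c.items() if k!='color'})
s=telemetry.sense(); print(s)
E
```

```text
pics
{'fx': 524.5229, 'fy': 524.5229, 'cx': 287.1763, 'cy': 210.1143, 'eye': [0.4293, 0.0211, 1.0834], 'attitude': [[0.0237, 0.9888, -0.147], [-0.9995, 0.0203, -0.0244], [-0.0211, 0.1475, 0.9888]]}
{'fx': 403.1941, 'fy': 403.1941, 'cx': 289.2868, 'cy': 209.2987, 'eye': [0.9275, -0.2231, 0.7123], 'attitude': [[0.5358, -0.6802, 0.5002], [0.8442, 0.4198, -0.3333], [0.0167, 0.6009, 0.7992]]}
{'time_s': 0.1, 'joints': array([ 7.98480713e+01,  2.20848453e+01,  3.88405322e-01, -2.63080175e-02,
       -6.84113441e+01, -1.48179016e+01]), 'joint_velocities': array([-0.07232048, -0.18997151,  0.15928153,  0.08781277, -0.00411235,
        0.00418781]), 'effort': array([-4.92876916e-04, -3.91690063e+01,  1.87935644e+01,  4.23192412e+00,
        1.35014221e-02, -6.73154273e-05]), 'tcp_pos': array([0.2636301 , 0.56623383, 0.29128765]), 'ee_rot': array([[ 9.06458721e-01, -4.22293762e-01, -7.51836058e-04],
       [-4.22294426e-01, -9.06456983e-01, -1.77644417e-03],
       [ 6.86742488e-05,  1.92776949e-03, -9.99998139e-01]]), 'wrist_force': array([-0.45325822,  0.36149654,  0.61991291]), 'moment': array([ 0.04717245, -0.04185967, -0.0233654 ]), 'gripper_width': 0.9999376566536666}
```

View pics/top1.png

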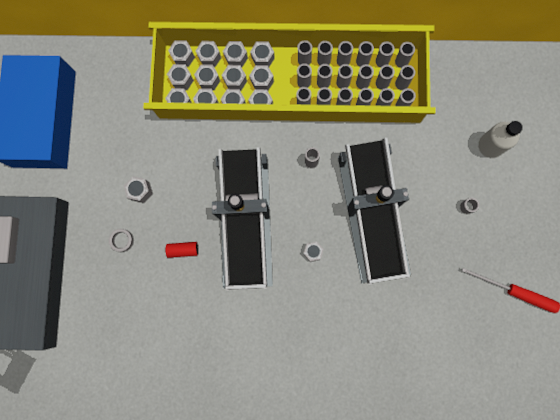

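View pics/scene1.png

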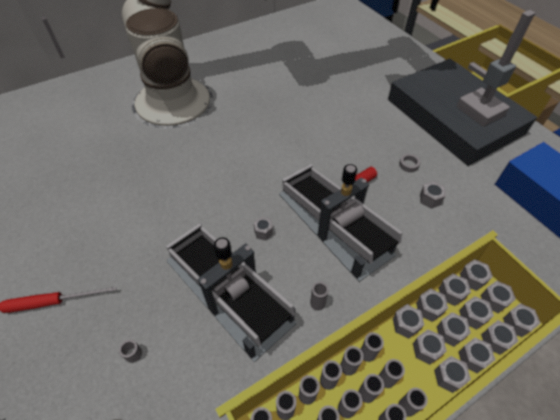

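The top view shows two lanes with knobs at about (235,203) and (385,194). In the scene view, the right lane (knob at (349,175)) seems to hold the longer sleeve, which would be the top view's left lane. I'll zoom in to confirm and to measure.

```bash
python3 - <<'E'
from h import *
t=cv2.imread('pics/top1.png'); s=cv2.imread('pics/scene1.png')
z=lambda im,u,v,w=50,h=37:cv2.resize(im[v-h:v+h,u-w:u+w],(400,296),interpolation=cv2.INTER_CUBIC)
a=np.vstack([np.hstack([z(t,240,200),z(t,380,195)]),np.hstack([z(s,345,195),z(s,230,270)])])
cv2.imwrite('pics/zoom.png',a)
E
```

```text
(no output)
```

View pics/zoom.png

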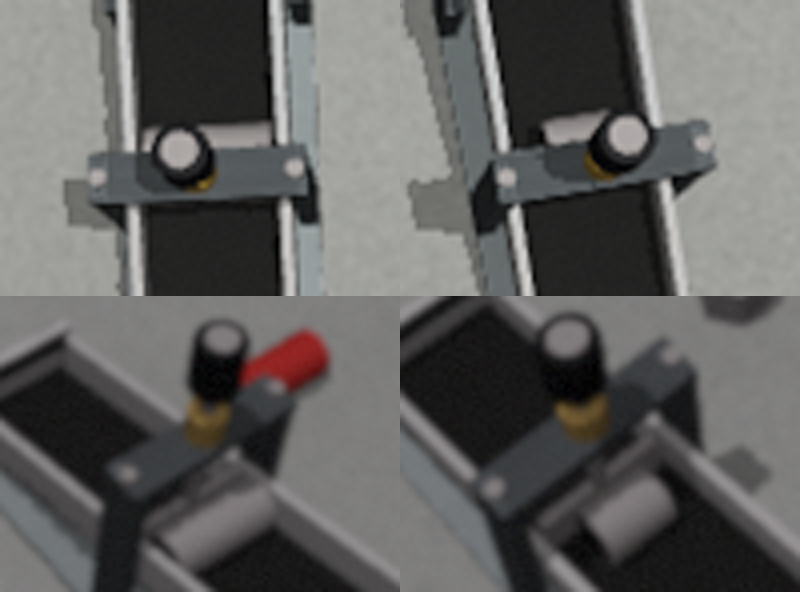

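The long sleeve is in the top view's left lane (zoom panels on the left); the right lane's sleeve is clearly shorter. Knob cap centres for the long lane are about (235.2,200) in the top view and (350.2,168.3) in the scene view. Next I'll triangulate these and check what stands near the arm's path.

```bash
python3 - <<'E'
from h import *
import pickle
t=pickle.load(open('top1.pkl','rb'));s=pickle.load(open('scene1.pkl','rb'))
def tri(a,b):
    e1,d1=ray(t,*a);e2,d2=ray(s,*b); k=np.linalg.lstsq(np.c_[d1,-d2],e2-e1,rcond=None)[0]
    p,q=e1+d1*k[0],e2+d2*k[1]; return (p+q)/2,np.linalg.norm(p-q)
print('knob top',tri((235.2,200),(350.2,168.3)), onz(t,235.2,200,.187),onz(s,350.2,168.3,.187))
a,b=onz(t,214.25,207.25,.121),onz(t,263.75,205,.121);print('bar',a,b,(a+b)/2,np.degrees(np.arctan2(*(b-a)[[0,1]])))
def proj(c,p):
    q=np.array(c['attitude']).T@(np.array(p)-c['eye']); return c['cx']-c['fx']*q[0]/q[2], c['cy']+c['fy']*q[1]/q[2]
S=telemetry.sense();p=S['tcp_pos']
for dz in(0,-.07,.1):print(proj(s,p+[0,0,dz]),proj(t,p+[0,0,dz]))
R=S['ee_rot']; k=(onz(t,235.2,200,.187)+onz(s,350.2,168.3,.187))/2
print('shift frac',R.T@(np.r_[k[:2],.171+.051]-p)/.12, R[:,:2].T@(k-p)[:2] if 0 else '')
E
```

```text
knob top (array([0.5789735 , 0.1346972 , 0.18806029]), np.float64(0.0022422515952226925)) [0.57849985 0.1338907  0.187     ] [0.5787393  0.13648417 0.187     ]
bar [0.57501066 0.1807751  0.121     ] [0.581131   0.08861515 0.121     ] [0.57807083 0.13469513 0.121     ] 176.20057137384782
(np.float64(420.6722233358208), np.float64(-20.100508494860662)) (np.float64(-74.23726637246807), np.float64(393.25076462087003))
(np.float64(412.75245892602214), np.float64(10.066292312941528)) (np.float64(-43.585206771466574), np.float64(384.62262978170713))
(np.float64(433.79094487254304), np.float64(-70.07041150885522)) (np.float64(-128.95829036781004), np.float64(408.6539831880638))
shift frac [3.89623903 2.14644463 0.58180361]
```

```bash
python3 - <<'E'
from h import *
import pickle
t=pickle.load(open('top1.pkl','rb'));s=pickle.load(open('scene1.pkl','rb'))
for z in(.05,.1):print(z,'fixture top corners',[onz(t,u,v,z)[:2].round(3) for u,v in((55,200),(45,348))],'scene',[onz(s,u,v,z)[:2].round(3) for u,v in((390,95),(475,150),(530,118))],'post base',onz(s,486,108,z).round(3))
e,d=ray(s,525,15)
for z in(.2,.3,.4):print(z,onz(s,525,15,z).round(3), onz(s,502,68,z).round(3))
E
```

```text
0.05 fixture top corners [array([0.594, 0.515]), array([0.304, 0.509])] scene [array([0.335, 0.48 ]), array([0.595, 0.515]), array([0.589, 0.722])] post base [0.504 0.657 0.05 ]
0.1 fixture top corners [array([0.586, 0.492]), array([0.31 , 0.485])] scene [array([0.379, 0.427]), array([0.62, 0.46]), array([0.614, 0.651])] post base [0.536 0.591 0.1  ]
0.2 [0.4   0.832 0.2  ] [0.525 0.595 0.2  ]
0.3 [0.503 0.626 0.3  ] [0.603 0.435 0.3  ]
0.4 [0.606 0.42  0.4  ] [0.682 0.276 0.4  ]
```

>>> drive_tool --pt "0.3 0.17 0 0" --pt "0.6 0.33 0 0" --pt "1 0.55 0 0" --pt "1 0.55 0 0" --fingers 87

```text
time_s: 0.6
tcp_pos: [0.3461, 0.4533, 0.292]
ee_rot: [[0.905, -0.426, -0.001], [-0.426, -0.905, -0.001], [-0.0, 0.001, -1.0]]
wrist_force: [0.5, 0.1, -0.3]
gripper_width: 0.999
```

>>> drive_tool --pt "0.3 0.17 0 0" --pt "0.6 0.33 0 0" --pt "1 0.55 0 0" --pt "1 0.55 0 0"

```text
time_s: 1.1
tcp_pos: [0.4267, 0.3437, 0.2919]
ee_rot: [[0.905, -0.426, -0.001], [-0.426, -0.905, -0.001], [-0.0, 0.001, -1.0]]
wrist_force: [-1.1, 0.7, 0.4]
gripper_width: 1.001
```

>>> drive_tool --pt "0.3 0.17 0 0" --pt "0.6 0.33 0 0" --pt "1 0.55 0 0" --pt "1 0.55 0 0"

```text
time_s: 1.6
tcp_pos: [0.5077, 0.2339, 0.2917]
ee_rot: [[0.905, -0.425, -0.001], [-0.425, -0.905, -0.001], [-0.0, 0.001, -1.0]]
wrist_force: [0.5, -0.3, 0.2]
gripper_width: 1.001
```

>>> drive_tool --pt "0.3 0.17 0 0" --pt "0.6 0.33 0 0" --pt "0.9 0.5 0 0" --pt "0.9 0.5 0 0" --pt "0.9 0.5 0 0"

```text
time_s: 2.22
tcp_pos: [0.5787, 0.1364, 0.2919]
ee_rot: [[0.907, -0.421, -0.001], [-0.421, -0.907, 0.0], [-0.001, 0.0, -1.0]]
wrist_force: [0.2, 0.4, 0.8]
gripper_width: 0.996
```

```bash
python3 - <<'E'
from h import *
S=telemetry.sense(); c=grab('wrist','w1.png'); M=np.array(c['mount'])
T=np.eye(4);T[:3,:3]=S['ee_rot'];T[:3,3]=S['tcp_pos']; W=T@M
q=np.linalg.inv(W)@np.r_[.5785,.1345,.187,1]
print('expected cap px',c['cx']-c['fx']*q[0]/q[2],c['cy']+c['fy']*q[1]/q[2])
np.savez('w1.npz',W=W,k=[c['fx'],c['fy'],c['cx'],c['cy']]);print(S['tcp_pos'])
E
```

```text
expected cap px 284.3505855951527 228.41410682355618
[0.57873898 0.13644097 0.29187271]
```

View pics/w1.png

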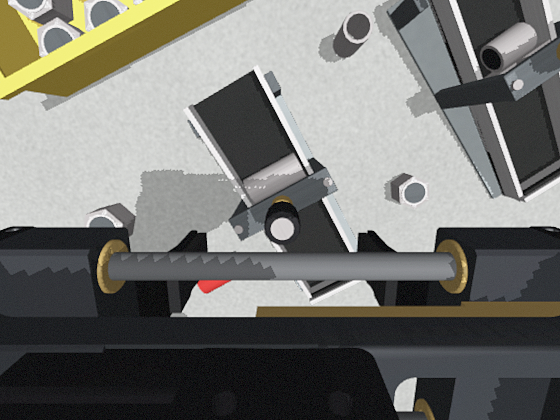

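The wrist view shows the cap at (282,229), about 2 px (1 mm) from the predicted (284,228), and centred between the fingers. Descending.

>>> drive_tool --pt "0 0.01 0.2 0" --pt "0 0.01 0.4 0" --pt "0 0.01 0.5 0" --pt "0 0.01 0.57 0" --pt "0 0.01 0.57 0"

```text
time_s: 2.9
tcp_pos: [0.5786, 0.1344, 0.2238]
ee_rot: [[0.907, -0.422, -0.0], [-0.422, -0.907, -0.0], [-0.0, 0.0, -1.0]]
wrist_force: [-1.0, 0.5, -0.7]
gripper_width: 1.0
```

>>> drive_tool --pt "0 0 0 0" --pt "0 0 0 0" --pt "0 0 0 0" --pt "0 0 0 0" --pt "0 0 0 0" --pt "0 0 0 0" --pt "0 0 0 0" --pt "0 0 0 0" --fingers 15

```text
time_s: 3.9
tcp_pos: [0.5794, 0.1357, 0.2238]
ee_rot: [[0.907, -0.422, 0.003], [-0.422, -0.907, 0.003], [0.001, -0.004, -1.0]]
wrist_force: [1.3, 4.9, -2.9]
gripper_width: 0.285
```

>>> drive_tool --pt "0 -0.01 -0.08 0" --pt "0 -0.01 -0.16 0" --pt "0 -0.01 -0.24 0" --pt "0 -0.01 -0.31 0" --pt "0 -0.01 -0.36 0" --pt "0 -0.01 -0.37 0" --pt "0 -0.01 -0.37 0" --pt "0 -0.01 -0.37 0"

```text
time_s: 4.9
tcp_pos: [0.5794, 0.1358, 0.2677]
ee_rot: [[0.906, -0.422, 0.001], [-0.422, -0.906, 0.002], [0.0, -0.002, -1.0]]
wrist_force: [5.0, 4.5, -8.3]
gripper_width: 0.287
```

```bash
python3 - <<'E'
from h import *
a=grab('scene','s2.png')['color'][100:350,120:420]
cv2.imwrite('pics/s2c.png',cv2.resize(a,(720,600),interpolation=cv2.INTER_CUBIC))
print(telemetry.sense()['tcp_pos'],telemetry.sense()['wrist_force'])
E
```

```text
[0.57947554 0.13579499 0.26772014] [ 4.26939799  4.48796136 -8.86858155]
```

View pics/s2c.png

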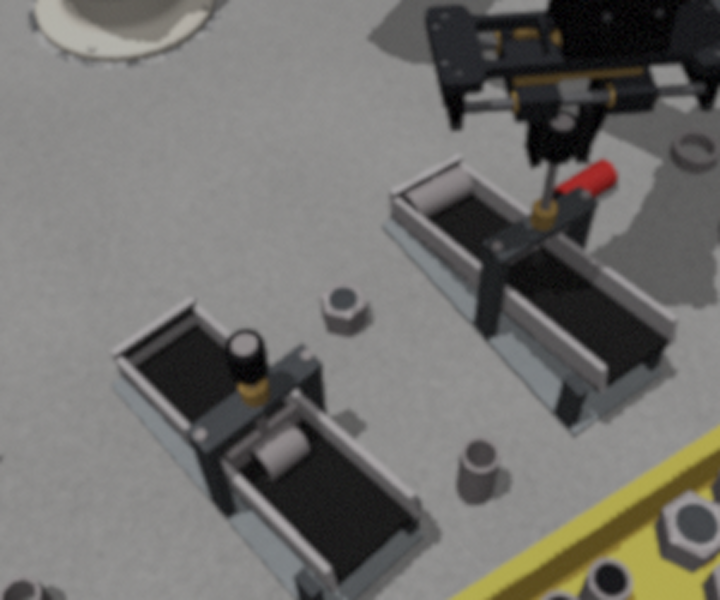

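The sleeve has rolled to the end wall (crop about (440,190)). The gate is up about 44 mm with a spring pull of about 9 N. The other gate is shut. I'll hold briefly, lower it gently, open the fingers and retreat.

>>> drive_tool --pt "0 0 0 0" --pt "0 0 0 0" --pt "0 0 0 0" --pt "0 0 0.1 0" --pt "0 0 0.2 0" --pt "0 0 0.3 0" --pt "0 0 0.36 0" --pt "0 0 0.36 0"

```text
time_s: 5.95
tcp_pos: [0.5795, 0.1358, 0.2246]
ee_rot: [[0.907, -0.422, 0.001], [-0.422, -0.907, 0.001], [0.0, -0.002, -1.0]]
wrist_force: [1.9, 4.9, -3.5]
gripper_width: 0.291
```

>>> drive_tool --pt "0 0 0 0" --pt "0 0 0 0" --pt "0 0 0 0" --pt "0 0 0 0" --pt "0 0 0 0" --pt "0 0 0 0" --pt "0 0 0 0" --fingers 87

```text
time_s: 6.82
tcp_pos: [0.5791, 0.1351, 0.225]
ee_rot: [[0.907, -0.422, -0.0], [-0.422, -0.907, -0.0], [-0.0, 0.0, -1.0]]
wrist_force: [-0.3, -0.8, 0.0]
gripper_width: 0.966
```

>>> drive_tool --pt "0 0 -0.2 0" --pt "0 0 -0.5 0" --pt "0 0 -0.8 0" --pt "-0.4 0 -1 0" --pt "-0.8 0 -1 0" --pt "-1 -0.4 -1 0" --pt "-1 -0.8 -1 0" --pt "-1 -1 -1 0" --pt "-1 -1 -1 0" --pt "-1 -1 -1 0"

```text
time_s: 8.07
tcp_pos: [0.5207, 0.294, 0.3449]
ee_rot: [[0.906, -0.422, -0.001], [-0.422, -0.906, -0.001], [-0.0, 0.001, -1.0]]
wrist_force: [0.1, -0.9, 0.3]
gripper_width: 1.002
```

```bash
python3 - <<'E'
from h import *
a=grab('scene','s3.png')['color'][100:350,120:420]; t=grab('top','t3.png')['color'][120:310,180:430]
cv2.imwrite('pics/s3c.png',np.vstack([cv2.resize(a,(400,320)),cv2.resize(t,(400,280))]))
print(telemetry.sense()['tcp_pos'],telemetry.sense()['wrist_force'])
E
```

```text
[0.52077595 0.29368515 0.34539125] [-0.11630771  0.30001652  0.08649091]
```

View pics/s3c.png

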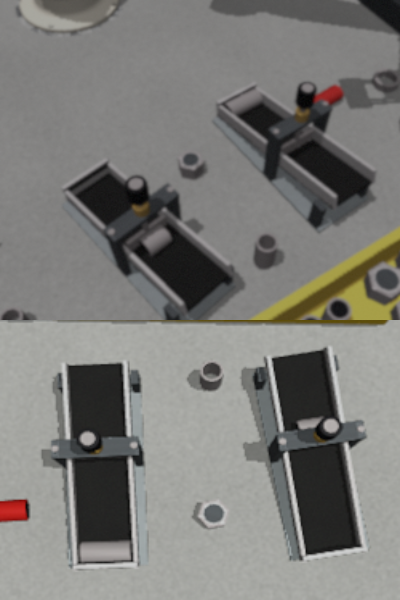

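The long sleeve lies at the lower end wall (top panel (105,552)), and both knobs look down. I'll compare the knob regions with the first pictures, measure where the sleeve lies, and hand in only if both agree.

```bash
python3 - <<'E'
from h import *
import pickle
t=pickle.load(open('top1.pkl','rb'));b=cv2.imread('pics/t3.png')
s1,s3=cv2.imread('pics/scene1.png'),cv2.imread('pics/s3.png')
def sh(a,b,u,v,w=14):
    m=cv2.matchTemplate(b[v-w-8:v+w+8,u-w-8:u+w+8],a[v-w:v+w,u-w:u+w],cv2.TM_CCOEFF_NORMED);_,q,_,l=cv2.minMaxLoc(m);return l[0]-8,l[1]-8,round(q,3)
d=[sh(t['color'],b,235,200),sh(t['color'],b,386,195),sh(s1,s3,349,175),sh(s1,s3,223,248)];print('knob shifts px',d)
u,v=180+105/1.6,120+232/(280/190); p=onz(t,u,v,.045)
a=np.radians(-3.8); ax=np.array([np.cos(a),np.sin(a)]); bx=np.array([.006,-.0922]);bx/=np.linalg.norm(bx); xx=np.array([-bx[1],bx[0]])
rel=p[:2]-[.5785,.1345]; x,y=rel@xx,rel@-bx; print('sleeve rel knob',x,y)
if all(abs(i[0])<=1 and abs(i[1])<=1 and i[2]>.9 for i in d) and -.15<x<-.11 and abs(y)<.02: print(order.finish_job())
E
```

```text
knob shifts px [(0, 0, 0.85), (0, 0, 1.0), (0, 0, 0.999), (0, 0, 0.999)]
sleeve rel knob -0.13067910727178986 -0.0007423199211397431
```

Nothing has shifted. The 0.85 match for the long lane's knob in the top view is expected, because the sleeve that was behind it in the first picture has gone. The scene view gives 0.999 with no shift, so I'm handing in.

```bash
python3 -c "
from h import *
print(order.finish_job())"
```

```text
the job is handed in; nothing more can be done
None
```

The job is handed in: the long sleeve was released to the end of its lane, and its gate is shut again. I gripped that lane's knob, which is the left lane in the top view, and raised it about 44 mm. I held it there for more than 0.6 s, lowered it, let go and backed the arm clear. The last move ended at 8.1 s of the 32 s allowed.

**Last checks:**
- **Sleeve:** it lies 131 mm downhill of the knob and about 1 mm off the lane's centre line. Its height and speed were not measured separately; it looks settled against the end wall in the pictures.
- **Gates:** both knobs show no shift from the first pictures in either view, so both gates are shut.
- **Contact:** the wrist force is near zero and the gripper is clear of everything.

**One disagreement:** the long lane's knob matched its first top-view picture at only 0.85, below my 0.9 threshold, so the automatic hand-in did not go through. I put this down to the sleeve no longer being behind the knob. The scene view matched at 0.999 with no shift, so I handed in by hand.

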